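# Clamp a circuit board with a click wrench

### The arm

A 6-joint arm with a two-finger parallel gripper is mounted at the origin on the work surface. World frame = base frame: x ahead of the robot, y to its left, z up, the work surface at z = 0. Lengths are in mm, angles in rad, forces in N, time in s.
With the tool pointing down it reaches from about 300 to 1000 mm from the base axis. Payload 5.1 kg.
Tool frame: the origin (TCP) lies at the very end of the fingers, on their centre line; the grasp point (between the pads) lies 19 mm behind it (r.pinch_z is the distance from the TCP to the grasp point, in mm); z points along the fingers, y is the direction in which the jaws open and shut (so a half turn about z gives the same grasp; the last joint's range is limited). The gripper opens to 95 mm and grips with 3 to 60 N. Pads are 20 mm wide; open, the fingers measure 119 mm over their backs; the gripper's body (75 mm by 180 mm) begins 59 mm behind the grasp point.
Start: joints at [-1.272, 0.124, 1.65, -0, 1.367, -0.083], TCP at [242.152, -603.197, 214.656] pointing down, gripper open.
Joint ranges: [-2.61, 2.61], [-1.02, 2.33], [0.03, 2.71], [-1.35, 4.49], [0.32, 2.68], [-2.91, 2.91]. Speed limits (rad/s): [2.57, 2.57, 3.14, 3.14, 3.14, 3.14].

### API

Orientations are given as a 3x3 rotation matrix whose columns are the frame's x, y, z axes.
In Python, from rig import r, move_gripper, kin, get_state, cams gives the robot as it stands. Calls block until the motion is done:
- r.reach(position, orientation): joint-space move of the TCP to a pose.
- r.servo_line(position, frame=None, speed=150): straight line of the TCP; frame=None keeps the orientation; speed is the mean speed in mm/s.
- r.set_joints(angles): joint-space move.
- move_gripper(opening, newtons=None): finger opening in mm; newtons is the grip in N (None keeps the last); returns when the fingers have stopped.
- r.dwell(seconds).
- kin.solve_ik(position, orientation): joint angles nearest the present ones, or None.
- get_state(): the state.
- cams.capture(name): name is "scene" or "side" or "wrist"; returns a dict with "pixels" (480x640x3 uint8, blue, green, red), "mtx" (3x3 intrinsics, pixels), "rvec" (rotation vector, rad) and "tvec" (3), from world to camera coordinates, as OpenCV has them; the wrist camera has in their place "tool_from_camera" (4x4, takes a point from camera to tool coordinates, whose origin is the TCP and whose axes are the flange's). Camera axes: x right, y down, z forward; pixel columns grow to the right and rows downward; lengths in mm; the calibration is good to about 2 mm. A picture is of the moment at which its call begins: read the wrist's pose just before it. There is no depth.
A pose or a line that the arm cannot do raises r.MotionError and nothing moves.
- r.finish_job(): hands the job in, once; it reports no verdict.
The state is a dict: "time": time; "joints": joint angles; "joint_velocities": joint speeds; "tau": joint torques, N m; "eef_pos": TCP position; "eef_rot": TCP orientation; "force": force on the tool from outside, world axes, zero at the start; "moment": the same for the moment, N m; "width": finger opening in mm.
Only numpy, scipy, OpenCV 4.12 (cv2) and the standard library are available. Lean on these libraries where they do the work, as an engineer would, in place of code of your own. Each camera call takes 0.05 s, during which the arm holds its last target.

### The job

Push the circuit board by its metal connector until it is fully home in the clamp. Then tighten the clamp screw: swing the click wrench's handle clockwise (seen from above) until it breaks over at its set torque, hold it there a moment without forcing it on to the end of its kink, and let it go so that the handle straightens and the screw stays tight. Push gently and leave the other things on the cart alone.

Things in the scene. Friction and masses are not known exactly. Their poses are not given: they have to be found in the camera images.
- clamp: Low aluminium board clamp fixed to the cart. Origin on the cart top below the screw axis. Its x axis is the way the board is pushed home; z up. Base 10 mm high, x -85 to +65 mm, y +-45 mm. Guide rails along x (inner faces y=+-28 mm, tops 30 mm high) carry the board; a bridge along y at x=0 (24 x 88 mm, top 57 mm high) holds the vertical screw. Place and yaw vary.
- screw_axis (a point): Point on the vertical screw axis at the height of the wrench handle's centreline (72 mm above the cart).
- push_face (a point): Centre of the connector's rear face, 35 mm above the cart: push here along the clamp's +x. The steel connector stands on the board's end nearest the robot: 12 mm thick (along x), 40 mm wide (along y), 20 mm high, from 25 to 45 mm above the cart.
- board (a joint): How far the board (125 x 52 x 3 mm) has been slid in along the clamp's +x, m: starts between 0 and 0.010, fully home against a rigid stop at 0.030. It slides with about 1.5 N of friction and stays where it is left.
- screw (a joint): Turn of the clamp screw, rad, growing clockwise from above: starts between -0.6 and -0.25, runs against about 0.3 N m of friction, stays where it is left, and comes up hard (tight) at 0.
- click (a joint): Kink of the wrench at its break-over hinge, rad; 0 = straight. A preloaded spring holds it straight (within about 0.01) up to about 1 N m about the hinge (12 to 17 N at the middle of the grip); then the handle folds on clockwise at a slowly rising force, dead stop at 0.42, and springs straight when let go. Well broken over: 0.12 to 0.30; aim for 0.2 and dwell 0.3 s.
- handle_grip (a point): Middle of the wrench's grey round grip, on its centreline, 72 mm above the cart, 118 mm from the screw axis when straight. Grip 18 mm in diameter, 98 mm long, level; the point's x axis points outwards along it. Nothing beneath it but the cart or the clamp's 10 mm base. It starts on the left (+y) side of the clamp; it breaks over after a swing of 0.3 to 1.05 rad.
- wrench_head (a point): Wrench head (stays on the screw), 34 mm in diameter, top 82 mm above the cart; this point lies on the screw axis at 72 mm. The break-over hinge lies 38 mm out from the axis. The head is a coarse ratchet: the handle swings clockwise almost freely through a dead travel that differs every time (0.05 to 0.45 rad) and is not measured before it picks up the screw.
- organiser: Two-tier stacking organiser of smoky acrylic, 130 x 200 x 105 mm, loose; origin under its centre. Leave alone.
- iron_holder: Chrome soldering iron holder, round foot 90 mm in diameter, 135 mm high, loose; origin under the foot. Leave alone.
- bulb: White plastic desoldering bulb standing upright, 56 mm in diameter, 85 mm high, loose; origin under its centre. Leave alone.
- tweezers: Blue tweezers lying flat, 128 mm long, 8 mm high, loose; origin under their middle. Leave alone.

How it is judged (in metres and radians):
On the way, in this order (a step that is already met when the one before it is completed fails the run):
1. the board is fully home in the clamp (value of joint board above 0.028 m and value of joint click below 0.08 rad), for 0.1 s.
2. the wrench is broken over and held there, the screw tight (value of joint click above 0.12 rad and value of joint screw above -0.06 rad and value of joint board above 0.028 m), for 0.2 s.
At the end, for the whole second after the job is handed in: The board is home (within 2 mm of its stop), the screw is still tight (within 0.06 rad of 0), the wrench is let go, straight again (kink under 0.06 rad) and at rest (value of joint board above 0.028 m and value of joint screw above -0.06 rad and value of joint click below 0.06 rad and velocity of joint click between -0.1 and 0.1 rad/s); the robot touches nothing.
It fails at once if the handle is forced on towards the end of its kink (over 0.32 rad: over-torqued) (value of joint click above 0.32 rad).
It fails at once if the wrench is broken over before the board is home (value of joint click above 0.12 rad and value of joint board below 0.027 m).
It fails at once if the connector is pushed with more than 30 N (contact force between the fingers and board above 30 N).
It fails at once if a bystander is moved by more than 20 mm (distance of any of organiser, iron_holder, bulb, tweezers from where it was at the start of the episode above 0.02 m).
It also fails if it takes over 58 s, if anything falls off the work surface, if the arm or the gripper's body presses on something with over 40 N, if the wrist force passes 120 N, or if a joint passes its speed limit or range.

## Working session

There is one attempt and no reset: what is moved stays moved. The work goes in short steps, each a Python script; the robot and the scene stay as the last script left them, time stands still between calls to the robot, and variables do not carry over. Pictures are saved under pics/ and viewed, and the job is handed in when it is done.

```bash
ls; mkdir -p pics; python3 - <<'E'
from rig import r, move_gripper, kin, get_state, cams
import cv2
s=get_state(); print(s['time'],s['eef_pos'],s['eef_rot'],s['force'],s['width'])
for n in ("scene","side","wrist"):
    c=cams.capture(n); cv2.imwrite(f"pics/{n}0.png",c["pixels"]); print(n,{k:v for k,v in c.items() if k!='pixels'})
E
```

```text
pics
0.0 [ 241.94820878 -602.6072929   213.38986756] [[ 9.27998583e-01  3.72583235e-01 -6.01899753e-04]
 [ 3.72583678e-01 -9.27996496e-01  1.97621605e-03]
 [ 1.77744106e-04 -2.05818372e-03 -9.99997866e-01]] [0.52059942 0.18712081 0.26908611] 94.83892266469105
scene {'mtx': array([[494.80496786,   0.        , 314.33223834],
       [  0.        , 494.80496786, 232.37255976],
       [  0.        ,   0.        ,   1.        ]]), 'rvec': array([ 2.47209194,  0.65194292, -0.2218089 ]), 'tvec': array([-420.06139801, -153.59544649, 1637.50162332])}
side {'mtx': array([[581.834564  ,   0.        , 319.63439446],
       [  0.        , 581.834564  , 246.89010356],
       [  0.        ,   0.        ,   1.        ]]), 'rvec': array([ 0.12202719, -2.75332359,  1.39065974]), 'tvec': array([ 482.95624343,   92.3771242 , 1370.70767086])}
wrist {'mtx': array([[358.55745393,   0.        , 323.54949313],
       [  0.        , 358.55745393, 237.19702208],
       [  0.        ,   0.        ,   1.        ]]), 'tool_from_camera': array([[ 3.51007592e-04, -9.59696218e-01, -2.81039226e-01,
         7.92881469e+01],
       [ 9.99999906e-01,  4.08129682e-04, -1.44723404e-04,
        -4.98824363e-01],
       [ 2.53590953e-04, -2.81039149e-01,  9.59696271e-01,
        -1.69812886e+02],
       [ 0.00000000e+00,  0.00000000e+00,  0.00000000e+00,
         1.00000000e+00]])}
```

View pics/scene0.png

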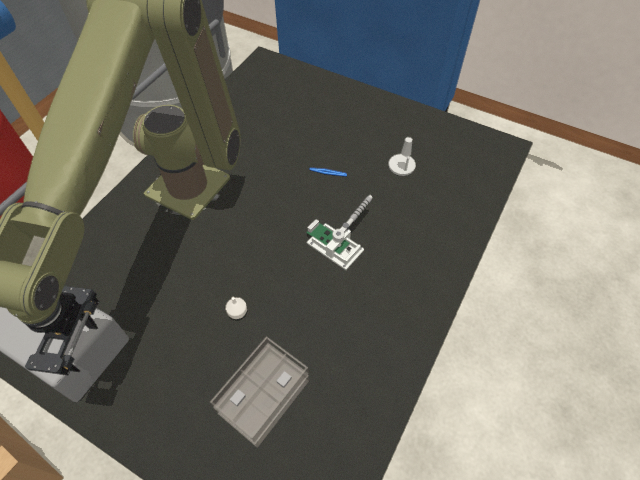

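View pics/side0.png

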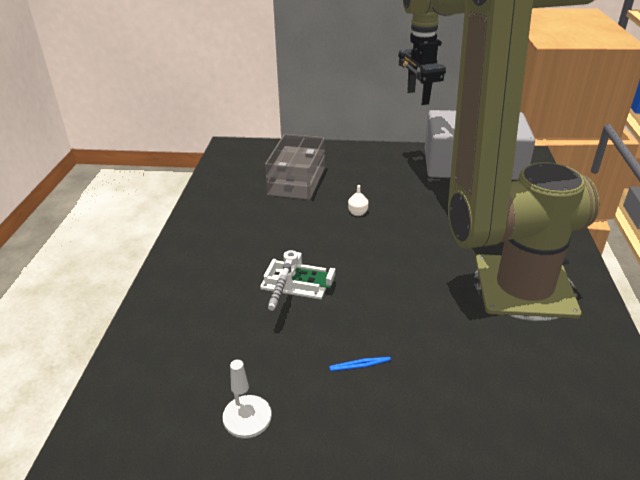

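View pics/wrist0.png

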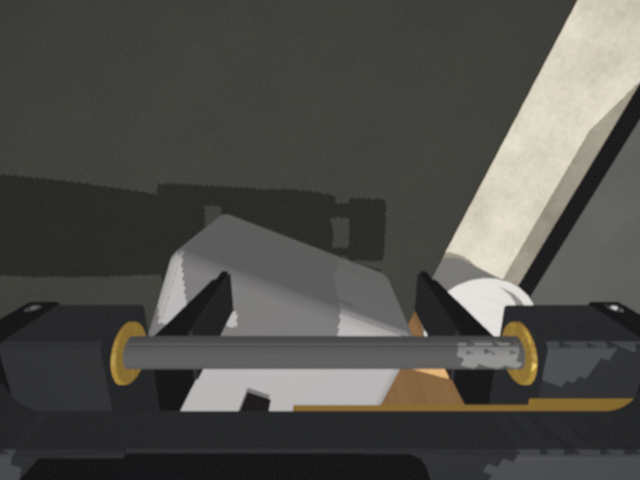

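The scene view shows the clamp near (338,240), with its handle reaching to (370,197). The connector is at about (313,225), on the robot side. Bystanders: bulb (236,308), tweezers (328,171), iron holder (402,163), organiser (260,390). In the side view the head is near (291,257) and the connector near (331,275). I'll ray-cast these roughly, then look with the wrist camera.

```bash
cat > h.py <<'E'
from rig import r, move_gripper, kin, get_state, cams
import cv2, numpy as np
def campose(c, s=None):
    if 'rvec' in c:
        R=cv2.Rodrigues(c['rvec'])[0]; return R.T, -R.T@c['tvec']
    T=c['tool_from_camera']; R=np.array(s['eef_rot']); return R@T[:3,:3], R@T[:3,3]+s['eef_pos']
def ray(c,uv,s=None):
    Rw,o=campose(c,s); K=c['mtx']
    d=Rw@np.linalg.inv(K)@np.array([uv[0],uv[1],1.]); return o,d/np.linalg.norm(d)
def onplane(c,uv,z,s=None):
    o,d=ray(c,uv,s); return o+d*(z-o[2])/d[2]
def tri(*rs):
    A=0;b=0
    for o,d in rs:
        P=np.eye(3)-np.outer(d,d); A=A+P; b=b+P@o
    X=np.linalg.solve(A,b); return X,[np.linalg.norm((np.eye(3)-np.outer(d,d))@(X-o)) for o,d in rs]
def down(yaw): # tool z down, tool x at yaw
    c,s=np.cos(yaw),np.sin(yaw)
    return np.array([[c,s,0],[s,-c,0],[0,0,-1.]])
E
python3 - <<'E'
from h import *
a=cams.capture("scene");b=cams.capture("side")
for n,p,q,z in (("head",(339,234),(291,256),80),("tip",(370,197),(272,305),72),("conn",(313,225),(331,275),45),("bulb",(236,308),(358,208),30),("iron",(402,165),(247,416),0),("twz",(328,171),(360,364),4)):
    print(n,onplane(a,p,z).round(),onplane(b,q,z).round(),tri(ray(a,p),ray(b,q)))
E
```

```text
head [552.  27.  80.] [548.  31.  80.] (array([549.76408061,  27.90072758,  77.24604308]), [np.float64(1.583882346619448), np.float64(1.5838823466193808)])
tip [568. 198.  72.] [566. 192.  72.] (array([567.10166521, 195.43881819,  74.57825228]), [np.float64(1.398526447683778), np.float64(1.398526447683772)])
conn [458.  39.  45.] [453.  50.  45.] (array([454.95130716,  42.40875344,  38.52714527]), [np.float64(0.8759761111124401), np.float64(0.8759761111124676)])
bulb [ 407. -295.   30.] [ 404. -265.   30.] (array([ 403.1165838 , -290.23918354,   14.55590949]), [np.float64(1.8112772901234786), np.float64(1.811277290123548)])
iron [581. 428.   0.] [581. 421.   0.] (array([580.85545856, 424.40924981,   4.20866373]), [np.float64(1.127189178243815), np.float64(1.1271891782438026)])
twz [377. 280.   4.] [376. 279.   4.] (array([376.6620229 , 279.64838616,   4.66632505]), [np.float64(0.1807531620714928), np.float64(0.18075316207145467)])
```

```bash
python3 - <<'E'
from h import *
p=[450,75,290]
s=get_state(); R=down(-0.13)
# lift a bit first, then travel
r.servo_line([s['eef_pos'][0],s['eef_pos'][1],290])
r.reach(p,R); r.dwell(0.3)
s=get_state(); c=cams.capture("wrist"); cv2.imwrite("pics/w1.png",c["pixels"]); print(s['time'],s['eef_pos'],s['eef_rot'],s['joints'],s['force'])
np.save('w1.npy',{'s':s,'c':c},allow_pickle=True)
move_gripper(0,20); print(get_state()['width'],get_state()['time'])
E
```

```text
3.7167 [450.09752763  74.7549324  289.98195197] [[ 9.91497059e-01 -1.30129087e-01 -5.66776026e-05]
 [-1.30129087e-01 -9.91497060e-01 -9.10042593e-06]
 [-5.50114462e-05  1.63984502e-05 -9.99999998e-01]] [ 4.68399171e-02 -3.56769723e-01  1.96442510e+00 -6.44100244e-06
  1.53399432e+00  1.74813565e+00] [ 1.09384003  0.31752281 -0.11034886]
0.5726874277076509 5.2833
```

View pics/w1.png

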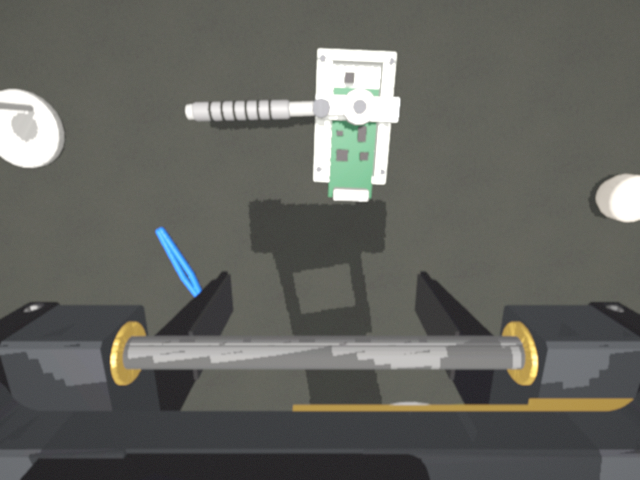

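The wrist view shows the whole clamp. The head is at about (358,107), the handle tip at (187,112) and the connector at (334-370, 190-201). The base corners are near (319,49), (397,51), (386,184) and (314,182). I'll extract these points more precisely.

```bash
python3 - <<'E'
from h import *
d=np.load('w1.npy',allow_pickle=True).item(); im=d['c']['pixels']
cr=im[30:215,175:415]; cv2.imwrite('pics/w1z.png',cv2.resize(cr,None,fx=3.3,fy=3.2,interpolation=cv2.INTER_CUBIC))
E
```

```text
(no output)
```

View pics/w1z.png

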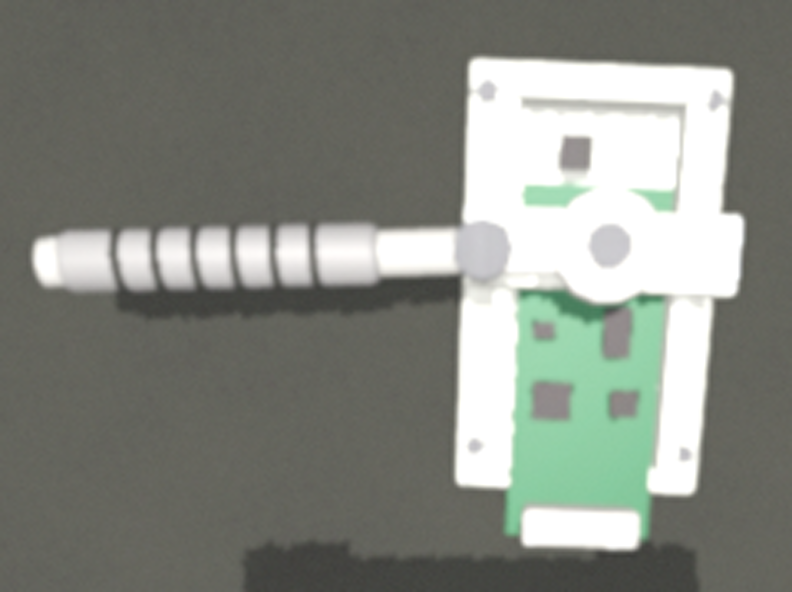

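```bash
python3 - <<'E'
from h import *
d=np.load('w1.npy',allow_pickle=True).item(); s,c=d['s'],d['c']
P=lambda x,y,z: onplane(c,(175+(x+.5)/3.3-.5,30+(y+.5)/3.2-.5),z,s)
for n,x,y,z in (("BL",457,484,30),("BR",694,492,30),("TL",470,58,30),("TR",732,70,30),("BL",457,484,10),("BR",694,492,10),("TL",470,58,10),("TR",732,70,10),("screw",609,246,82),("hinge",482,250,82),
 ("cL",522,547,45),("cR",638,549,45),("cLf",522,508,45),("cRf",639,512,45),("tip",36,262,72),("grip_in",377,255,72),("grip_out",60,260,72)):
    print(n,z,P(x,y,z).round(1))
for z in (10,30):
    B=[P(457,484,z),P(694,492,z),P(470,58,z),P(732,70,z)]
    print(z,np.linalg.norm(B[0]-B[1]),np.linalg.norm(B[2]-B[3]),np.linalg.norm(B[0]-B[2]),np.linalg.norm(B[1]-B[3]),[np.arctan2(v[1],v[0]) for v in (B[2]-B[0],B[3]-B[1])], [np.arctan2(-v[0],v[1]) for v in (B[0]-B[1],B[2]-B[3])])
E
```

```text
BL 30 [474.7  84.5  30. ]
BR 30 [ 4.606e+02 -3.000e-01  3.000e+01]
TL 30 [616.3  60.5  30. ]
TR 30 [601.5 -24.4  30. ]
BL 10 [472.2  85.4  10. ]
BR 10 [457.5  -3.4  10. ]
TL 10 [620.4  60.3  10. ]
TR 10 [604.9 -28.6  10. ]
screw 82 [548.1  26.7  82. ]
hinge 82 [551.9  64.7  82. ]
cL 45 [450.9  64.1  45. ]
cR 45 [444.8  23.4  45. ]
cLf 45 [465.1  62.3  45. ]
cRf 45 [458.3  21.7  45. ]
tip 72 [566.9 202.1  72. ]
grip_in 72 [555.3  97.   72. ]
grip_out 72 [566.5 194.6  72. ]
10 89.95573406207905 90.17470749747014 150.23166326981723 149.51893685967036 [np.float64(-0.1679981042952513), np.float64(-0.1694588626200981)] [np.float64(-0.1648281502976869), np.float64(-0.17274147954533714)]
30 85.95584734952298 86.16508411894434 143.55160401641322 142.87056902568898 [np.float64(-0.16799810429525133), np.float64(-0.16945886262009804)] [np.float64(-0.16482815029768721), np.float64(-0.17274147954533808)]
```

Taking the base corners at z=10 gives 90 × 150 mm, which matches the spec. Clamp yaw is -0.168 and its origin is (548.4, 26.7), which agrees with the screw point. The connector is 40.9 mm wide, its rear face is at clamp x ≈ -102, and the handle angle is about 1.462 rad. Next I'll push the board.

```bash
cat >> h.py <<'E'
YAW=-0.1685; O=np.array([548.4,26.7]); CX=np.array([np.cos(YAW),np.sin(YAW)]); CY=np.array([-CX[1],CX[0]])
def W(x,y,z): return np.r_[O+x*CX+y*CY,z]
def C(p): v=np.array(p[:2])-O; return np.array([v@CX,v@CY])
E
python3 - <<'E'
from h import *
R=down(YAW)
r.reach(W(-132,0,120),R)
r.servo_line(W(-132,0,29),speed=120); r.dwell(0.3)
f0=np.array(get_state()['force']); print('f0',f0,get_state()['time'])
x=-121.0; r.servo_line(W(x,0,29),speed=40)
log=[];base=None
hard=0
while x<-72:
    x+=1.0 if x<-96 else 0.6
    r.servo_line(W(x,0,29),speed=20)
    s=get_state(); f=(np.array(s['force'])-f0); fx=f[:2]@CX
    log.append((round(x,1),round(C(s['eef_pos'])[0],2),round(float(fx),1)))
    if -fx>7: hard+=1; break
print(log); r.dwell(0.2); s=get_state(); print(s['time'],C(s['eef_pos']),np.array(s['force'])-f0)
c=cams.capture("side"); cv2.imwrite("pics/side1.png",c["pixels"])
E
```

```text
f0 [-0.15293239  0.24042815  1.06866718] 7.225
[(-120.0, np.float64(-120.09), -0.1), (-119.0, np.float64(-118.98), -0.6), (-118.0, np.float64(-117.91), 0.6), (-117.0, np.float64(-116.92), 1.1), (-116.0, np.float64(-115.95), -0.8), (-115.0, np.float64(-114.94), -0.6), (-114.0, np.float64(-113.95), 1.0), (-113.0, np.float64(-112.95), 1.1), (-112.0, np.float64(-112.04), 0.8), (-111.0, np.float64(-111.23), -0.9), (-110.0, np.float64(-110.13), -0.5), (-109.0, np.float64(-109.02), -0.9), (-108.0, np.float64(-107.92), -0.8), (-107.0, np.float64(-106.87), -0.3), (-106.0, np.float64(-105.84), -0.4), (-105.0, np.float64(-104.85), -0.7), (-104.0, np.float64(-103.85), -0.0), (-103.0, np.float64(-102.86), -0.6), (-102.0, np.float64(-101.87), -0.5), (-101.0, np.float64(-100.88), -1.0), (-100.0, np.float64(-99.89), -1.0), (-99.0, np.float64(-98.91), -0.2), (-98.0, np.float64(-97.89), 0.2), (-97.0, np.float64(-96.89), -0.4), (-96.0, np.float64(-95.89), 0.2), (-95.4, np.float64(-95.36), -0.5), (-94.8, np.float64(-94.78), -0.5), (-94.2, np.float64(-94.13), -2.6), (-93.6, np.float64(-93.52), -1.4), (-93.0, np.float64(-92.95), -0.6), (-92.4, np.float64(-92.31), -1.0), (-91.8, np.float64(-91.75), -0.4), (-91.2, np.float64(-91.13), -0.6), (-90.6, np.float64(-90.55), -0.5), (-90.0, np.float64(-89.96), -0.9), (-89.4, np.float64(-89.33), -0.2), (-88.8, np.float64(-88.75), -1.4), (-88.2, np.float64(-88.12), 0.2), (-87.6, np.float64(-87.56), -0.3), (-87.0, np.float64(-86.94), -0.8), (-86.4, np.float64(-86.3), -0.5), (-85.8, np.float64(-86.02), -2.8), (-85.2, np.float64(-86.03), -4.4), (-84.6, np.float64(-86.01), -7.6)]
18.85 [-8.59968362e+01  6.18021680e-03] [-7.15335369  0.60757606  4.12607801]
```

The board came up hard at TCP x = -86.0, so the rear face is at about -76, a travel of about 25.8 mm. I'll back off and check it with the wrist camera from above.

```bash
python3 - <<'E'
from h import *
r.servo_line(W(-100,0,29),speed=100); r.servo_line(W(-110,0,270),speed=300); r.dwell(0.2)
s=get_state(); c=cams.capture("wrist"); cv2.imwrite("pics/w2z.png",cv2.resize(c['pixels'][0:230,175:440],None,fx=3,fy=2.6,interpolation=cv2.INTER_CUBIC)); print(s['time'])
np.save('w2.npy',{'s':s,'c':c},allow_pickle=True)
# IK check of the arc
th0=1.462;A=O
for th in np.arange(1.462,-0.05,-0.15):
    u=np.array([np.cos(th),np.sin(th)]);m=np.array([u[1],-u[0]])
    q=kin.solve_ik(np.r_[A+118*u-19*m,53],down(th+np.pi/2)); print(round(th,2),None if q is None else np.round(q,2))
E
```

```text
20.35
1.46 [ 0.17  0.09  1.98 -0.    1.08 -1.29]
1.31 [ 0.16  0.12  1.94 -0.    1.08 -1.15]
1.16 [ 0.15  0.16  1.9  -0.    1.08 -1.01]
1.01 [ 0.14  0.19  1.87 -0.    1.09 -0.87]
0.86 [ 0.12  0.22  1.83 -0.    1.09 -0.74]
0.71 [ 0.1   0.24  1.8  -0.    1.1  -0.61]
0.56 [ 0.08  0.26  1.78 -0.    1.1  -0.48]
0.41 [ 0.06  0.28  1.76 -0.    1.11 -0.35]
0.26 [ 0.03  0.29  1.74 -0.    1.11 -0.23]
0.11 [ 0.01  0.3   1.73 -0.    1.11 -0.1 ]
-0.04 [-0.02  0.3   1.73 -0.    1.11  0.02]
```

View pics/w2z.png

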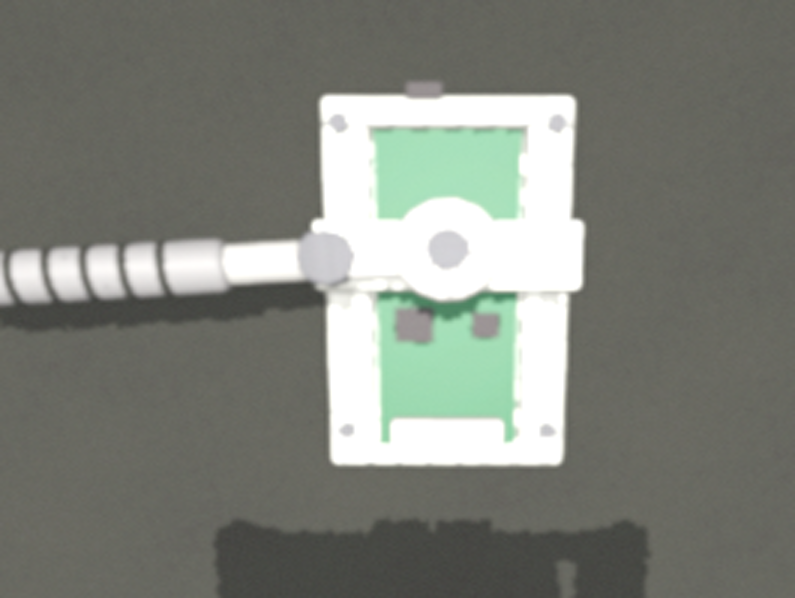

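The board now reaches the end stop: in this zoomed view its front edge sits at the end bar (y≈127) and the connector is inside the base outline (y≈420-440). Next is the wrench swing. I push on the actual arm position, with the force setting the break-over onset.

```bash
cat > swing.py <<'E'
from h import *
import json
A=O; OFF=19.; Z=53.
def pose(th,k,back=0,rad=118.):
    """handle base angle th, kink k: TCP pose with finger face against the grip"""
    u=np.array([np.cos(th),np.sin(th)]); a=th-k; v=np.array([np.cos(a),np.sin(a)]); m=np.array([v[1],-v[0]])
    return np.r_[A+38*u+(rad-38)*v-(OFF+back)*m,Z], down(a+np.pi/2), m
def th_of(p):   # straight handle angle from actual TCP, finger face tangential at OFF
    v=np.array(p[:2])-A; return np.arctan2(v[1],v[0])-np.arctan2(OFF,np.sqrt(v@v-OFF**2))*-1
def k_of(p,th):
    v=np.array(p[:2])-A-38*np.array([np.cos(th),np.sin(th)])
    return th-(np.arctan2(v[1],v[0])+np.arctan2(-OFF,np.sqrt(v@v-OFF**2)))
E
python3 - <<'E'
from swing import *
# self check
p,R,m=pose(1.2,0); print(th_of(p), )
p,R,m=pose(1.2,.2); print(k_of(p,1.2))
E
```

```text
1.5192933393213226
0.20000000000000095
```

```bash
sed -i 's/np.sqrt(v@v-OFF\*\*2))\*-1$/np.sqrt(v@v-OFF**2))/' swing.py; python3 - <<'E'
from swing import *
p,R,m=pose(1.2,0); print(th_of(p)); assert abs(th_of(p)-1.2)<1e-6
p,R,m=pose(1.462,0,back=14); q=p.copy(); q[2]=160
r.reach(q,R); r.servo_line(p,speed=150); r.dwell(0.25)
f0=np.array(get_state()['force']); print('t',get_state()['time'],f0); json.dump(list(f0),open('f0.json','w'))
th=1.462+14/118; log=[]; hit=False
p,R,m=pose(1.48,0); r.servo_line(p,R,speed=60); th=1.48
while th>1.462-1.3:
    th-=0.03 if th>1.2 else 0.02
    p,R,m=pose(th,0); r.servo_line(p,R,speed=45)
    s=get_state(); f=np.array(s['force'])-f0; ft=-f[:2]@m
    log.append((round(th,3),round(th_of(s['eef_pos']),3),round(float(ft),1)))
    if ft>8: hit=True; break
print(log,hit); s=get_state(); print(s['time'])
json.dump([th,hit],open('th.json','w'))
E
```

```text
1.1999999999999995
t 24.0583 [ 0.01204765  0.11184807 -0.41933256]
[(1.45, np.float64(1.45), 0.7), (1.42, np.float64(1.42), 1.0), (1.39, np.float64(1.39), 0.2), (1.36, np.float64(1.36), 0.1), (1.33, np.float64(1.33), -0.0), (1.3, np.float64(1.3), 0.8), (1.27, np.float64(1.27), -0.0), (1.24, np.float64(1.24), 0.3), (1.21, np.float64(1.21), 0.4), (1.18, np.float64(1.18), 0.1), (1.16, np.float64(1.16), -0.5), (1.14, np.float64(1.14), -0.0), (1.12, np.float64(1.12), -0.0), (1.1, np.float64(1.103), 1.6), (1.08, np.float64(1.082), 2.1), (1.06, np.float64(1.06), 2.1), (1.04, np.float64(1.039), 1.7), (1.02, np.float64(1.018), 1.4), (1.0, np.float64(0.998), 1.9), (0.98, np.float64(0.979), 0.6), (0.96, np.float64(0.959), 1.8), (0.94, np.float64(0.938), 2.6), (0.92, np.float64(0.919), 2.9), (0.9, np.float64(0.899), 1.7), (0.88, np.float64(0.879), 1.7), (0.86, np.float64(0.858), 1.9), (0.84, np.float64(0.838), 1.5), (0.82, np.float64(0.818), 2.1), (0.8, np.float64(0.798), 1.8), (0.78, np.float64(0.779), 2.6), (0.76, np.float64(0.758), 2.2), (0.74, np.float64(0.739), 1.7), (0.72, np.float64(0.719), 1.9), (0.7, np.float64(0.699), 1.6), (0.68, np.float64(0.679), 2.6), (0.66, np.float64(0.658), 2.7), (0.64, np.float64(0.639), 2.0), (0.62, np.float64(0.619), 1.8), (0.6, np.float64(0.599), 2.4), (0.58, np.float64(0.579), 1.9), (0.56, np.float64(0.568), 5.6), (0.54, np.float64(0.558), 8.9)] True
34.9083
```

The ratchet picked up the screw at about 1.10 rad, and it came tight at about 0.56. Now I'll fold over the hinge, with the kink measured from the actual position.

```bash
python3 - <<'E'
from swing import *
f0=np.array(json.load(open('f0.json'))); th=0.54; k=0.; log=[]
th0=0.556
while k<0.34:
    k+=0.025
    p,R,m=pose(th0,k); r.servo_line(p,R,speed=40)
    s=get_state(); f=np.array(s['force'])-f0; ft=-f[:2]@m; ka=k_of(s['eef_pos'],th0)
    log.append((round(k,3),round(ka,3),round(float(ft),1)))
    if ft>26: print('force stop'); break
    if ka>=0.195: break
print(log); r.dwell(0.1)
s=get_state(); f=np.array(s['force'])-f0; print(s['time'],k_of(s['eef_pos'],th0),-f[:2]@m)
json.dump([th0,k],open('k.json','w'))
for n in ("scene","side","wrist"):
    c=cams.capture(n); cv2.imwrite(f"pics/{n}3.png",c["pixels"] if n=="wrist" else cv2.resize(c['pixels'][160:340,220:460],None,fx=3.3,fy=3.3,interpolation=cv2.INTER_CUBIC))
E
```

```text
[(0.025, np.float64(-0.003), 9.2), (0.05, np.float64(0.011), 11.2), (0.075, np.float64(0.033), 11.3), (0.1, np.float64(0.057), 12.9), (0.125, np.float64(0.081), 12.4), (0.15, np.float64(0.105), 13.5), (0.175, np.float64(0.129), 13.6), (0.2, np.float64(0.154), 13.2), (0.225, np.float64(0.177), 13.5), (0.25, np.float64(0.202), 14.2)]
37.5083 0.2012299486621536 13.842930147628511
```

View pics/scene3.png

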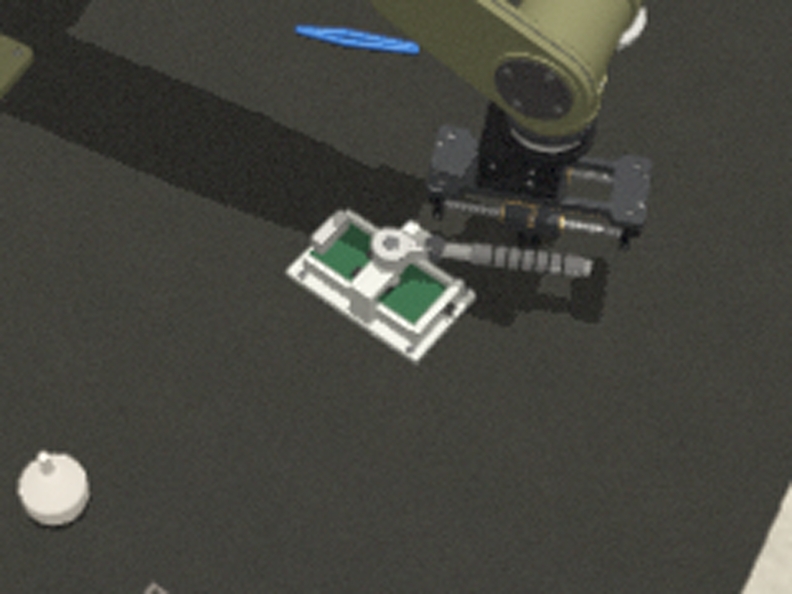

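View pics/side3.png

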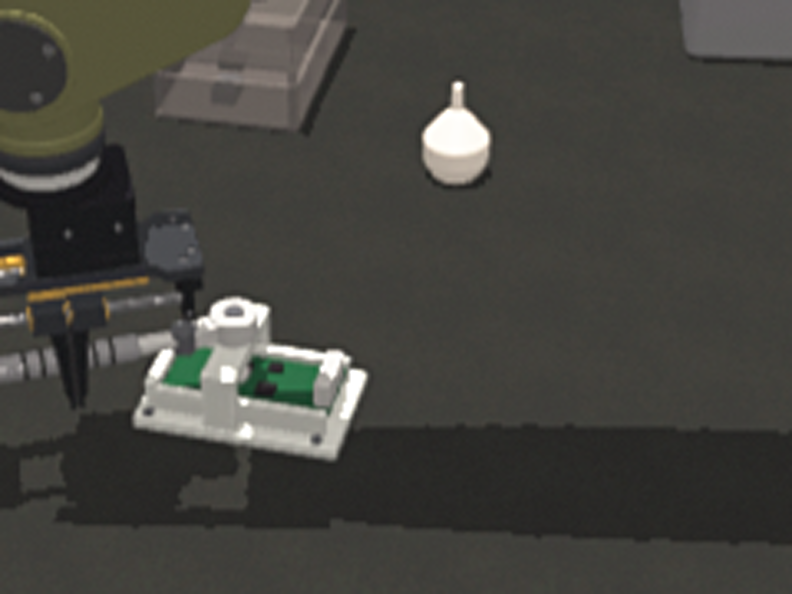

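The force levels off at 12–14 N while the kink grows to 0.20, so the wrench has clearly broken over. Both views show the handle bent at the hinge. I'll dwell, then ease off and retreat.

```bash
python3 - <<'E'
from swing import *
f0=np.array(json.load(open('f0.json'))); th0,k=json.load(open('k.json'))
r.dwell(0.4); s=get_state(); print(s['time'],k_of(s['eef_pos'],th0))
log=[]
while k>-0.05:
    k-=0.05; p,R,m=pose(th0,k); r.servo_line(p,R,speed=40)
    s=get_state(); f=np.array(s['force'])-f0; log.append((round(k,3),round(k_of(s['eef_pos'],th0),3),round(float(-f[:2]@m),1)))
print(log)
p,R,m=pose(th0,0,back=30); r.servo_line(p,R,speed=80)
p[2]=300; r.servo_line(p,speed=250)
r.reach(np.r_[450,-60,300],down(YAW)); r.dwell(0.3)
s=get_state(); print(s['time'],s['eef_pos'],np.array(s['force'])-f0)
c=cams.capture("wrist"); cv2.imwrite("pics/w4.png",c["pixels"]); np.save('w4.npy',{'s':s,'c':c},allow_pickle=True)
c=cams.capture("scene"); cv2.imwrite("pics/scene4.png",c["pixels"])
E
```

```text
38.0583 0.20093640676656288
[(0.2, np.float64(0.151), 14.1), (0.15, np.float64(0.103), 13.0), (0.1, np.float64(0.054), 13.0), (0.05, np.float64(0.009), 11.9), (-0.0, np.float64(-0.017), 6.4), (-0.05, np.float64(-0.045), -0.1)]
43.1583 [450.12407501 -59.86431293 299.94970639] [0.83875654 0.6834012  0.16512855]
```

View pics/w4.png

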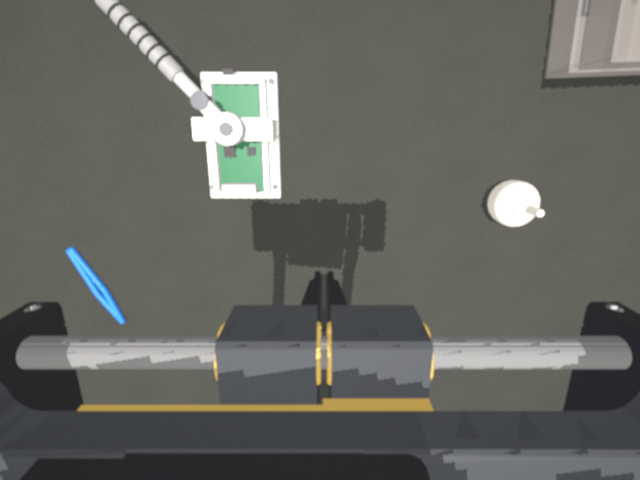

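View pics/scene4.png

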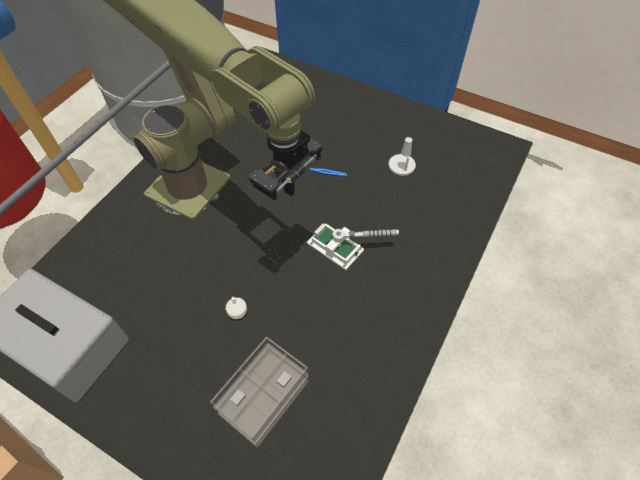

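The handle looks straight (screw (226,129), hinge (199,99), tip near (103,2)), the board is home and the bystanders are in place. One quick numeric check, then I hand in.

```bash
python3 - <<'E'
from h import *
d=np.load('w4.npy',allow_pickle=True).item(); s,c=d['s'],d['c']
a=onplane(c,(226,129),82,s);h=onplane(c,(199.5,99.5),82,s);g=onplane(c,(183,82),72,s);t=onplane(c,(108,6),72,s)
ang=lambda v:np.arctan2(v[1],v[0])
print(a,ang(h-a),ang(t-g),ang(t-a), np.linalg.norm((h-a)), 'conn',C(onplane(c,(239,192),45,s)))
r.finish_job(); print(get_state()['time'])
E
```

```text
[548.03538892  26.38860464  82.        ] 0.5436083515410194 0.5956981564149888 0.5908321418710698 37.76405922712476 conn [-71.81539904  -0.77201463]
the job is handed in; nothing more can be done
the job is handed in; nothing more can be done
```

I pushed the board home, tightened the screw until the wrench broke over, let it go, and handed the job in at about 43 s of the 58 s allowed. The job reports no verdict.

- **Board:** I pushed the connector about 26 mm until it came up hard against the stop, at about 7–8 N (limit 30 N). The picture afterwards showed the board against the end bar.
- **Screw and wrench:** The ratchet picked up the screw at about 1.10 rad, and it came tight at about 0.56 rad. The handle broke over at 11–14 N. I held the kink at about 0.20 rad for more than 0.4 s, then eased off. The force fell to 0 as the handle straightened.
- **Last pictures:** The board was home, the arm was clear, and no bystander looked out of place.
- **Handle angle:** The handle rested at 0.54–0.59 rad, about where it came tight. The head's direction (0.54, over a short baseline of about 38 mm) and the handle's direction (0.60) differed by about 0.05 rad. That is within the pixel error of these hand-picked points, and opposite in sign to a kink, so I took the wrench as straight.

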